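# Show the surplus casting from the spring scale to the camera

### The job

The lot on the spring scale is one casting too heavy: lift off the one whose removal lets the pointer rise to the target mark, leaving the other castings standing where they are and not disturbing anything else. Hold that casting up in the air in front of the inspection camera, upright and still, its bright ground pad squarely facing the lens, centred on the lens and 100 mm away from it. Finish while holding it there; do not put it down or let go.

Things in the scene. Friction and masses are not known exactly. Their poses are not given: they have to be found in the camera images.
- casting_s: The smallest of four dark cast-iron castings of one family, about 0.2 kg (within 3 %): a block 40 x 26 x 17 mm (x, y, z) with an upright lug on the middle of its top, 12 mm thick in x, 22 mm in y, 39 mm tall above the block, to be gripped across its 12 mm. Total height 56 mm. Origin: centre of the underside, z up. One bright round ground pad, 13 mm across, stands 5 mm out of its +y side, which at the start is turned towards the robot's left (world +y) within 0.6 rad.
- casting_s_pad (a point): Centre of the outer face of the ground pad of casting_s: 18 mm in +y and 8.5 mm in z from the casting's origin; the pad looks along the casting's +y.
- casting_m: The second smallest of four dark cast-iron castings of one family, about 0.35 kg (within 3 %): a block 50 x 32 x 24 mm (x, y, z) with an upright lug on the middle of its top, 12 mm thick in x, 22 mm in y, 39 mm tall above the block, to be gripped across its 12 mm. Total height 63 mm. Origin: centre of the underside, z up. One bright round ground pad, 20 mm across, stands 5 mm out of its +y side, which at the start is turned towards the robot's left (world +y) within 0.6 rad.
- casting_m_pad (a point): Centre of the outer face of the ground pad of casting_m: 21 mm in +y and 12 mm in z from the casting's origin; the pad looks along the casting's +y.
- casting_l: The second largest of four dark cast-iron castings of one family, about 0.5 kg (within 3 %): a block 58 x 36 x 28 mm (x, y, z) with an upright lug on the middle of its top, 12 mm thick in x, 22 mm in y, 39 mm tall above the block, to be gripped across its 12 mm. Total height 67 mm. Origin: centre of the underside, z up. One bright round ground pad, 24 mm across, stands 5 mm out of its +y side, which at the start is turned towards the robot's left (world +y) within 0.6 rad.
- casting_l_pad (a point): Centre of the outer face of the ground pad of casting_l: 23 mm in +y and 14 mm in z from the casting's origin; the pad looks along the casting's +y.
- casting_xl: The largest of four dark cast-iron castings of one family, about 0.65 kg (within 3 %): a block 66 x 40 x 30 mm (x, y, z) with an upright lug on the middle of its top, 12 mm thick in x, 22 mm in y, 39 mm tall above the block, to be gripped across its 12 mm. Total height 69 mm. Origin: centre of the underside, z up. One bright round ground pad, 26 mm across, stands 5 mm out of its +y side, which at the start is turned towards the robot's left (world +y) within 0.6 rad.
- casting_xl_pad (a point): Centre of the outer face of the ground pad of casting_xl: 25 mm in +y and 15 mm in z from the casting's origin; the pad looks along the casting's +y.
- scale: Fixed frame of a spring scale: grey housing 150 x 200 mm, 45 mm tall, under the pan; origin on the table under the pan's centre, z up. On its +x side, 98 mm from the origin, stand two graduated aluminium strips (140 mm tall) with the pan's pointer in front of them. Three of the four castings stand in a row along its y on the pan, the fourth on the riser; which ones varies.
- pan (a joint): How far the scale pan has sunk, m: 0 empty, growing downward, 300 N/m (0.1 kg sinks it 3.27 mm). The pointer is at the mark at 0.0278 (two castings weighing 0.85 kg together: smallest with largest, or the two middle ones). Stops at 0.06.
- pan_floor (a point): Middle of the pan's inner floor, on which castings stand; 110 mm above the table when empty. The pan is a steel tray, 150 x 260 mm (x, y of the scale), 4 mm walls, rim 10 mm above the floor.
- pan_pointer (a point): Middle of the black pointer bar that rides with the pan, on the scale's +x side, 110 mm above the table when the pan is empty.
- scale_mark (a point): The target mark on the scale frame: height of the two small dark lugs on the outer edges of the two strips, 82.2 mm above the table, where the pointer should come.
- riser: Fixed grey stool, 100 x 100 mm, 68 mm tall, carrying the spare casting. Origin under its centre.
- camera: Fixed inspection camera on a stand, looking level along its own -y. Origin on the table right below the front of the lens; lens axis 240 mm up. Its box (50 mm square) and post (up to 282 mm high) lie on its +y side, foot plate 110 x 130 mm from y = +25 to +155 mm.
- lens (a point): Centre of the front glass of the camera's lens, 240 mm above the table; axes as camera (looks along -y).
- view_point (a point): Point in the air on the lens axis, 100 mm in front of the lens (lens frame y = -100 mm), where the middle of the ground pad belongs.
- dressing_stick: Bystander: grey abrasive stick 150 x 25 x 25 mm lying on the table, origin centre of underside.
- wrench: Bystander: steel wrench lying on the table.
- cup: Bystander: white plastic cup, 72 mm wide, 85 mm tall.
- collar: Bystander: steel collar, 60 mm wide, 22 mm tall.
- brush: Bystander: hand brush lying on the table.
- bolt: Bystander: steel bolt standing on its 24 mm head, 50 mm tall.
- can: Bystander: grey can, 64 mm wide, 120 mm tall.
Mind the look-alikes: they are no part of the job. What is shaped like the casting_xl but purple is not meant.

How it is judged (in metres and radians):
On the way:
1. one casting is lifted off the pan and the pointer stands at the mark (value of joint pan between 0.0255 and 0.0301 m and contact force between pan and the fingers below 0.3 N and contact force between pan and the arm below 0.3 N and ((contact force between casting_s and the fingers above 2 N and contact force between casting_s and pan below 0.1 N and height (world z) of casting_s above 0.12 m) or (contact force between casting_m and the fingers above 2 N and contact force between casting_m and pan below 0.1 N and height (world z) of casting_m above 0.12 m) or (contact force between casting_l and the fingers above 2 N and contact force between casting_l and pan below 0.1 N and height (world z) of casting_l above 0.12 m) or (contact force between casting_xl and the fingers above 2 N and contact force between casting_xl and pan below 0.1 N and height (world z) of casting_xl above 0.12 m))), for 0.3 s.
At the end, for the whole second after the job is handed in: Pan untouched, 25.5 to 30.1 mm down; the casting held in the fingers in the air, still, pad facing the lens, its centre within 16 mm of the point 100 mm in front, square and upright within 0.2 rad; the other three castings upright, within 35 mm of their start (the pan rises up to 22 mm) (value of joint pan between 0.0255 and 0.0301 m and contact force between pan and the fingers below 0.3 N and contact force between pan and the arm below 0.3 N and ((distance between casting_s_pad and view_point below 0.016 m and y of casting_s in the frame of lens below -0.1 m and angle between the y axis of casting_s and the y axis of camera, either way round below 0.2 rad and angle between casting_s's own z axis and vertical below 0.2 rad and height (world z) of casting_s above 0.17 m and contact force between casting_s and the fingers above 2 N and contact force between casting_s and camera below 0.5 N and linear speed of casting_s below 0.03 m/s and distance of each of casting_m, casting_l, casting_xl from where it was at the start of the episode below 0.035 m and angle between each of casting_m, casting_l, casting_xl's own z axis and vertical below 0.12 rad) or (distance between casting_m_pad and view_point below 0.016 m and y of casting_m in the frame of lens below -0.1 m and angle between the y axis of casting_m and the y axis of camera, either way round below 0.2 rad and angle between casting_m's own z axis and vertical below 0.2 rad and height (world z) of casting_m above 0.17 m and contact force between casting_m and the fingers above 2 N and contact force between casting_m and camera below 0.5 N and linear speed of casting_m below 0.03 m/s and distance of each of casting_s, casting_l, casting_xl from where it was at the start of the episode below 0.035 m and angle between each of casting_s, casting_l, casting_xl's own z axis and vertical below 0.12 rad) or (distance between casting_l_pad and view_point below 0.016 m and y of casting_l in the frame of lens below -0.1 m and angle between the y axis of casting_l and the y axis of camera, either way round below 0.2 rad and angle between casting_l's own z axis and vertical below 0.2 rad and height (world z) of casting_l above 0.17 m and contact force between casting_l and the fingers above 2 N and contact force between casting_l and camera below 0.5 N and linear speed of casting_l below 0.03 m/s and distance of each of casting_s, casting_m, casting_xl from where it was at the start of the episode below 0.035 m and angle between each of casting_s, casting_m, casting_xl's own z axis and vertical below 0.12 rad) or (distance between casting_xl_pad and view_point below 0.016 m and y of casting_xl in the frame of lens below -0.1 m and angle between the y axis of casting_xl and the y axis of camera, either way round below 0.2 rad and angle between casting_xl's own z axis and vertical below 0.2 rad and height (world z) of casting_xl above 0.17 m and contact force between casting_xl and the fingers above 2 N and contact force between casting_xl and camera below 0.5 N and linear speed of casting_xl below 0.03 m/s and distance of each of casting_s, casting_m, casting_l from where it was at the start of the episode below 0.035 m and angle between each of casting_s, casting_m, casting_l's own z axis and vertical below 0.12 rad))); the arm keeps its last pose, push and grip.
It fails at once if a bystander was shoved more than 30 mm (distance of any of dressing_stick, wrench, cup, collar, brush, bolt, can from where it was at the start of the episode above 0.03 m).
It fails at once if a casting was tipped over (angle between any of casting_s, casting_m, casting_l, casting_xl's own z axis and vertical above 0.7 rad).
It also fails if it takes over 38 s, if anything falls off the work surface, if the arm or the gripper's body presses on something with over 40 N, if the wrist force passes 120 N, or if a joint passes its speed limit or range.

### The arm

A 6-joint arm with a two-finger parallel gripper is mounted at the origin on the work surface. World frame = base frame: x ahead of the robot, y to its left, z up, the work surface at z = 0. Lengths are in mm, angles in degrees, forces in N, time in s.
With the tool pointing down it reaches from about 375 to 900 mm from the base axis. Payload 3.1 kg.
Tool frame: the origin (TCP) lies midway between the tips of the shut fingers; the grasp point (between the pads) lies 19 mm behind it; z points along the fingers, x is the direction in which the jaws open and shut, and the axes are right-handed (so a half turn about z gives the same grasp; the last joint's range is limited). The gripper opens to 87 mm and grips with 3 to 60 N. Pads are 19 mm wide; open, the fingers measure 117 mm over their backs; the gripper's body (75 mm by 190 mm) begins 51 mm behind the grasp point.
Start: joints at [-10.227, 30.224, 82.088, -0, 67.689, -10.227], TCP at [624.977, 0.034, 197.948] pointing down, gripper open.
Joint ranges: [-176.69, 176.69], [-43.24, 126.21], [12.49, 139.97], [-82, 262], [0, 151.66], [-163.58, 163.58]. Speed limits (degrees/s): [159.86, 159.86, 180, 180, 180, 180].

### API

Orientations are given as [roll, pitch, yaw] about the fixed x, y, z axes, in that order (R = Rz(yaw) Ry(pitch) Rx(roll)).
In Python, from bench import sense, capture, get_calibration, sign_off, finder gives the robot as it stands.
- The arm moves only by the tool jog_arm, never from a script. Its argument "increments" is a list of rows, each a list of 3 entries, a list of its own where there are three numbers: the shift along the tool's x, y, z in mm, then the turn, a rotation vector about the tool's x, y, z in rad, then the closure, from 0 (fully open) to 1 (shut). In form: [[[dx, dy, dz], [ax, ay, az], claw], ...]. A call has exactly 10 rows; each row is the pose to reach, as a shift and turn from the pose commanded when the call began, along the tool's axes at that moment; what a row does not reach only later rows make up. A row lasts 1/10 s, in which the tool goes at most 50 mm and 8.59 degrees, less where a joint would pass 70% of its speed; a pose out of reach is approached as far as the arm can. A call with a gripper value outside its range is refused whole. The fingers move at their own pace and stop on an object; "force" is the grip in N (left out, the last holds). Time passes only in rows, so rows that repeat a pose let the fingers close, or fill a call up. It gives the time, the measured TCP pose, the force and the opening at its end, in the units of the state.
- sense(): the state, without advancing time (a new reading comes with each control period).
- capture(name): name is "scene" or "side" or "wrist"; returns the picture (400x640x3 uint8, red, green, blue); there is no depth.
- get_calibration(name): a dict with "K" (3x3 intrinsics, pixels), "eye" and "attitude" of the camera in the world. Camera axes: x right, y up, looking along -z (the intrinsics and any distortion apply to the point x, -y, -z); pixel columns grow to the right and rows downward; lengths in mm; the calibration is good to about 2 mm. A picture is of the moment at which its call begins: read the wrist's pose just before it. get_calibration takes no time and is no camera call; for the wrist camera it gives the pose at the moment of the call.
- sign_off(): hands the job in, once; it reports no verdict.
Trained networks look in the newest picture that a camera, given by its name, has taken for a name from the list of things; names that differ only in an ending like _2 or _b are one class to them, and where a whole thing is asked for, a point or a joint stands for the part that bears it (a point fixed in the world has none). Each returns a list of dicts, best first, with "score" (0 to 1); they miss things now and then, are a little off and sometimes report something else, mostly with a low value. They report only what shows in the picture. A call takes as long as a camera call. They do not tell look-alikes from the thing itself.
- finder.find_in(camera, thing): "rect" ([left, top, right, bottom] in pixels, round what is visible of it).
The state is a dict: "clock": time; "qpos": joint angles; "dq": joint speeds; "tau": joint torques, N m; "ee_pos": TCP position; "ee_rot": TCP orientation; "contact_force": force on the tool from outside, world axes, zero at the start; "torque": the same for the moment, N m; "finger_gap": finger opening in mm.
Only numpy, scipy, OpenCV 4.12 (cv2) and the standard library are available. Lean on these libraries where they do the work, as an engineer would, in place of code of your own. Each camera call takes 0.05 s, during which the arm holds its last target.

## Working session

There is one attempt and no reset: what is moved stays moved. The work goes in short steps, Python scripts to look and compute and a tool call to move; the robot and the scene stay as the last step left them, time stands still between calls to the robot, and variables do not carry over. Pictures are saved under pics/ and viewed, and the job is handed in when it is done.

Besides the shell and the picture viewer there is one more tool, called after "Request:" in YAML: its name, and indented under it one key for each argument. jog_arm: Moves the arm, as the interface text tells. Its arguments: {"type":"object","properties":{"increments":{"type":"array"},"force":{"type":"number"}},"required":["increments"]}

```bash
ls; mkdir -p pics; cat > h.py <<'E'
import numpy as np, cv2
from bench import sense, capture, get_calibration, sign_off, finder
def save(name,img): cv2.imwrite('pics/'+name, img[:,:,::-1])
E
python3 - <<'E'
from h import *
np.set_printoptions(suppress=True,precision=3)
s=sense(); print(s)
for n in ['scene','side','wrist']:
    c=get_calibration(n); print(n,c)
    im=capture(n); save(n+'0.png',im); np.save(n+'0.npy',im)
    for t in ['casting_s','casting_m','casting_l','casting_xl','scale','pan_pointer','riser','camera','lens','casting_s_pad']:
        r=finder.find_in(n,t)
        print(n,t,[(np.round(d['rect']).astype(int).tolist(),round(d['score'],2)) for d in r[:4]])
E
```

```text
pics
{'clock': 0.0, 'qpos': array([-10.226,  30.278,  82.157,  -0.002,  67.69 , -10.228]), 'dq': array([-0.113,  0.044, -0.042, -0.003, -0.075,  0.026]), 'tau': array([ -0.001, -44.005, -17.659,   0.063,   0.058,  -0.   ]), 'ee_pos': array([624.203,   0.177, 196.983]), 'ee_rot': array([-179.979,    0.123,    0.002]), 'contact_force': array([-0.171,  0.005,  0.984]), 'torque': array([0.006, 0.04 , 0.003]), 'finger_gap': 86.68637598547464}
scene {'K': array([[364.43 ,   0.   , 319.995],
       [  0.   , 364.43 , 191.649],
       [  0.   ,   0.   ,   1.   ]]), 'eye': array([1003.62 ,  383.529,  897.394]), 'attitude': array([ 38.901,  -0.843, 129.59 ])}
scene casting_s [([295, 255, 312, 277], 0.62), ([251, 141, 264, 158], 0.51), ([291, 170, 302, 179], 0.49)]
scene casting_m [([295, 255, 312, 277], 0.62), ([251, 141, 264, 158], 0.51), ([291, 170, 302, 179], 0.49)]
scene casting_l [([295, 255, 312, 277], 0.62), ([251, 141, 264, 158], 0.51), ([291, 170, 302, 179], 0.49)]
scene casting_xl [([265, 149, 281, 172], 0.63)]
scene scale [([228, 139, 328, 216], 0.82), ([413, 222, 496, 319], 0.52)]

[... 1384 characters left out ...]
   [  0.   , 352.574, 205.221],
       [  0.   ,   0.   ,   1.   ]]), 'eye': array([624.217,  83.163, 384.776]), 'attitude': array([-17.455,  -0.042,  -0.044])}
wrist casting_s [([153, 280, 177, 296], 0.8), ([372, 42, 447, 113], 0.79)]
wrist casting_m [([153, 280, 177, 296], 0.8), ([372, 42, 447, 113], 0.79)]
wrist casting_l [([153, 280, 177, 296], 0.8), ([372, 42, 447, 113], 0.79)]
wrist casting_xl [([179, 348, 233, 383], 0.65)]
wrist scale [([98, 247, 313, 380], 0.75)]
wrist pan_pointer [([96, 246, 301, 378], 0.59)]
wrist riser [([341, 14, 476, 148], 0.75), ([469, 0, 522, 14], 0.33)]
wrist camera []
wrist lens [([372, 45, 449, 110], 0.35)]
wrist casting_s_pad [([188, 345, 232, 384], 0.33)]
```

View pics/scene0.png

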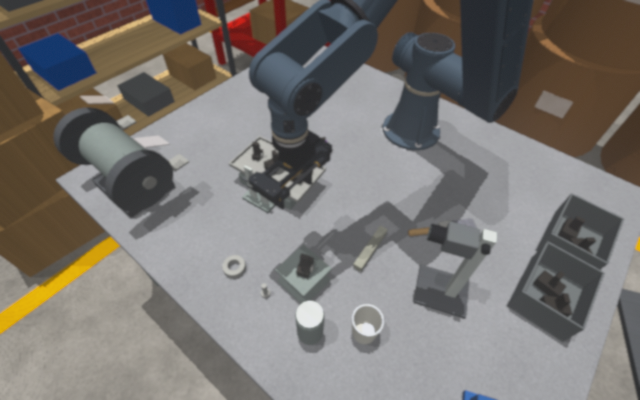

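View pics/side0.png

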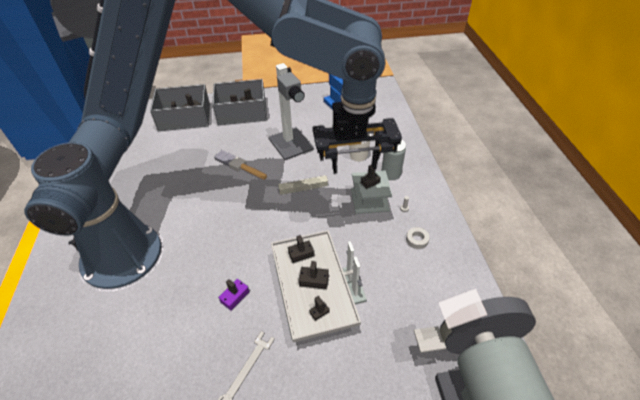

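View pics/wrist0.png

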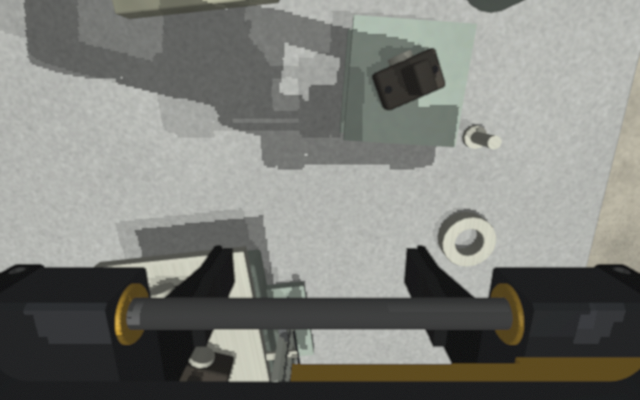

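```bash
cat >> h.py <<'E'
from scipy.spatial.transform import Rotation as Rn
def Rm(a): return Rn.from_euler('xyz',a,degrees=True).as_matrix()
def ray(c,uv):
    K=c['K']; d=np.array([(uv[0]-K[0,2])/K[0,0],-(uv[1]-K[1,2])/K[1,1],-1.0])
    d=Rm(c['attitude'])@d; return np.array(c['eye']),d/np.linalg.norm(d)
def atz(c,uv,z):
    o,d=ray(c,uv); return o+d*(z-o[2])/d[2]
def proj(c,p):
    q=Rm(c['attitude']).T@(np.array(p,float)-c['eye']); K=c['K']
    return np.array([K[0,0]*q[0]/-q[2]+K[0,2], -K[1,1]*q[1]/-q[2]+K[1,2]])
def tri(rs):
    A=np.zeros((3,3));b=np.zeros(3)
    for o,d in rs:
        P=np.eye(3)-np.outer(d,d);A+=P;b+=P@o
    x=np.linalg.solve(A,b); return x,[np.linalg.norm((np.eye(3)-np.outer(d,d))@(x-o)) for o,d in rs]
E
python3 - <<'E'
from h import *
np.set_printoptions(suppress=True,precision=1)
im=np.load('side0.npy'); save('side0c.png',cv2.resize(im[215:355,200:380],None,fx=4.3,fy=4.3,interpolation=cv2.INTER_CUBIC))
im=np.load('scene0.npy'); save('scene0c.png',cv2.resize(im[200:330,390:510],None,fx=4.5,fy=4.5,interpolation=cv2.INTER_CUBIC))
im=np.load('side0.npy'); save('side0d.png',cv2.resize(im[60:220,255:410],None,fx=3.7,fy=3.7,interpolation=cv2.INTER_CUBIC))
c=get_calibration('side')
for n,uv,z in [('A',(301,253),90),('B',(314,279),90),('C',(319,311),90),('riser',(372,182),85),('lens',(298,94),240),('stick',(303,184),12),('purple',(234,295),15),('can',(395,165),0),('collar',(418,238),10),('bolt',(405,209),0),('wr',(265,340),0)]:
    print(n,atz(c,uv,z))
E
```

```text
A [ 475.8 -132.4   90. ]
B [ 497.2 -208.4   90. ]
C [ 497.4 -288.6   90. ]
riser [699.2  80.5  85. ]
lens [524.2 313.1 240. ]
stick [512.2 175.4  12. ]
purple [ 303.5 -177.3   15. ]
can [814.6 225.8   0. ]
collar [795.7 -75.   10. ]
bolt [793.9  39.3   0. ]
wr [ 370.9 -294.6    0. ]
```

View pics/side0c.png

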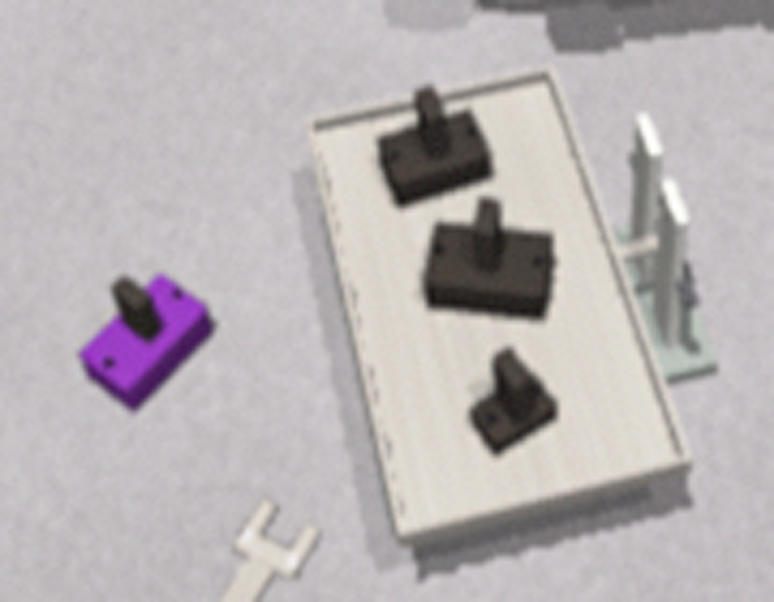

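View pics/side0d.png

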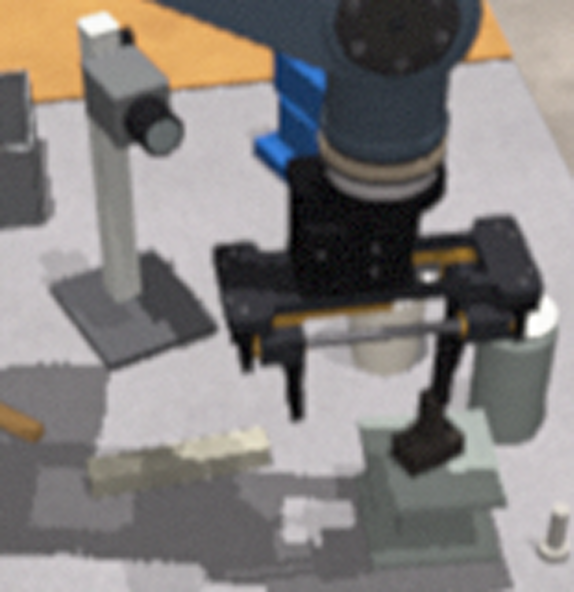

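View pics/scene0c.png

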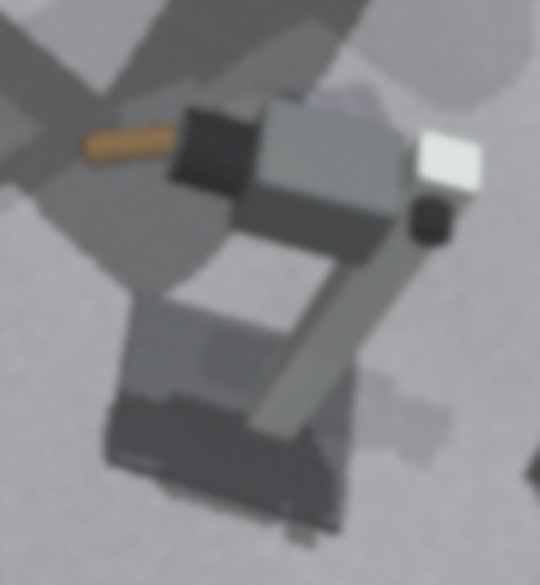

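Request:
jog_arm:
  increments:
    - [[-7,14,-5],[0,0,0],0]
    - [[-25,50,-15],[0,0,0],0]
    - [[-45,90,-25],[0,0,0],0]
    - [[-65,130,-40],[0,0,0],0]
    - [[-85,170,-50],[0,0,0],0]
    - [[-105,210,-60],[0,0,0],0]
    - [[-120,245,-68],[0,0,0],0]
    - [[-130,270,-75],[0,0,0],0]
    - [[-135,283,-75],[0,0,0],0]
    - [[-135,283,-75],[0,0,0],0]

```text
clock: 2.65
ee_pos: [489.0, -284.8, 273.1]
ee_rot: [180.0, -0.0, -0.2]
contact_force: [0.8, 0.9, 0.2]
finger_gap: 86.9
```

```bash
python3 - <<'E'
from h import *
import json
np.set_printoptions(suppress=True,precision=2)
s=sense(); print(s['clock'],s['ee_pos'],s['ee_rot'])
for n in ['wrist','scene','side']:
    c=get_calibration(n); im=capture(n); save(n+'1.png',im); np.save(n+'1.npy',im)
    if n=='wrist':
        print(c); np.save('wc1.npy',c,allow_pickle=True)
        for t in ['casting_l','casting_xl']:
            print(t,[(np.round(d['rect'],1).tolist(),round(d['score'],2)) for d in finder.find_in(n,t)[:5]])
E
```

```text
2.65 [ 488.99 -284.75  273.07] [179.97  -0.01  -0.18]
{'K': array([[352.57,   0.  , 319.09],
       [  0.  , 352.57, 205.22],
       [  0.  ,   0.  ,   1.  ]]), 'eye': array([ 488.47, -201.56,  459.86]), 'attitude': array([-17.48,  -0.05,  -0.23])}
casting_l [([308.0, 149.7, 348.0, 186.5], 0.97), ([272.7, 0.8, 335.8, 34.3], 0.76)]
casting_xl [([127.6, 36.3, 196.2, 103.9], 0.89), ([287.9, 61.3, 364.4, 120.1], 0.77)]
```

View pics/wrist1.png

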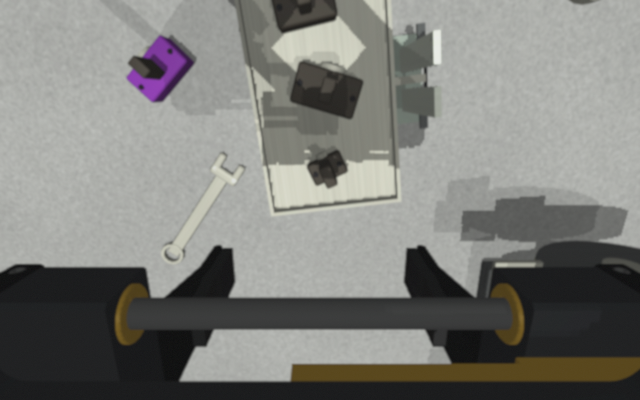

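View pics/scene1.png

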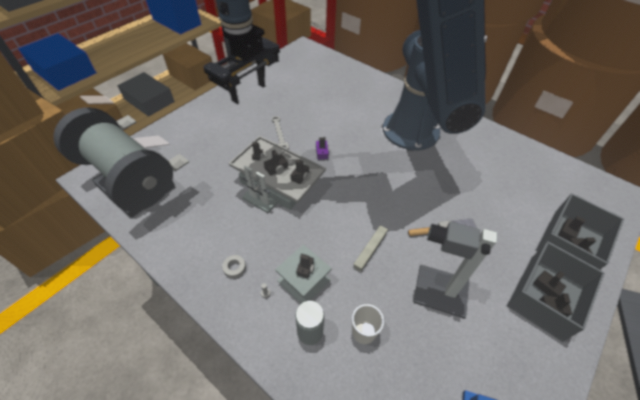

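View pics/side1.png

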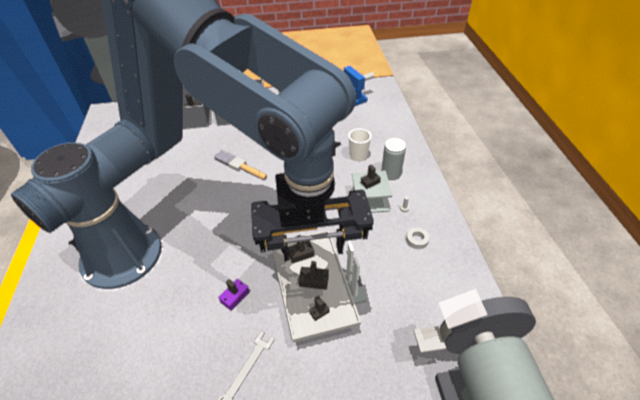

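Request:
jog_arm:
  increments:
    - [[0,-5,2],[0,0,0],0]
    - [[0,-20,5],[0,0,0],0]
    - [[0,-40,10],[0,0,0],0]
    - [[0,-60,15],[0,0,0],0]
    - [[0,-70,20],[0,0,0],0]
    - [[0,-77,23],[0,0,0],0]
    - [[0,-77,23],[0,0,0],0]
    - [[0,-77,23],[0,0,0],0]
    - [[0,-77,23],[0,0,0],0]
    - [[0,-77,23],[0,0,0],0]

```text
clock: 3.9
ee_pos: [490.2, -206.8, 250.2]
ee_rot: [180.0, -0.0, -0.1]
contact_force: [0.2, -0.8, 0.2]
finger_gap: 86.9
```

```bash
python3 - <<'E'
from h import *
np.set_printoptions(suppress=True,precision=2)
s=sense(); print(s['clock'],s['ee_pos'],s['ee_rot'])
n='wrist'
c=get_calibration(n); im=capture(n); save(n+'2.png',im); np.save(n+'2.npy',im); np.save('wc2.npy',c,allow_pickle=True)
for t in ['casting_l','casting_xl']:
    print(t,[(np.round(d['rect'],1).tolist(),round(d['score'],2)) for d in finder.find_in(n,t)[:5]])
save('wrist2c.png',cv2.resize(im[0:250,220:460],None,fx=2.4*1.0,fy=2.4,interpolation=cv2.INTER_CUBIC))
E
```

```text
3.9 [ 490.17 -206.77  250.15] [179.97  -0.03  -0.05]
casting_l [([308.6, 223.3, 348.1, 271.0], 0.73), ([269.6, 64.4, 338.0, 115.7], 0.62)]
casting_xl [([125.2, 108.3, 195.1, 171.3], 0.7), ([290.9, 143.2, 364.9, 198.0], 0.62)]
```

View pics/wrist2c.png

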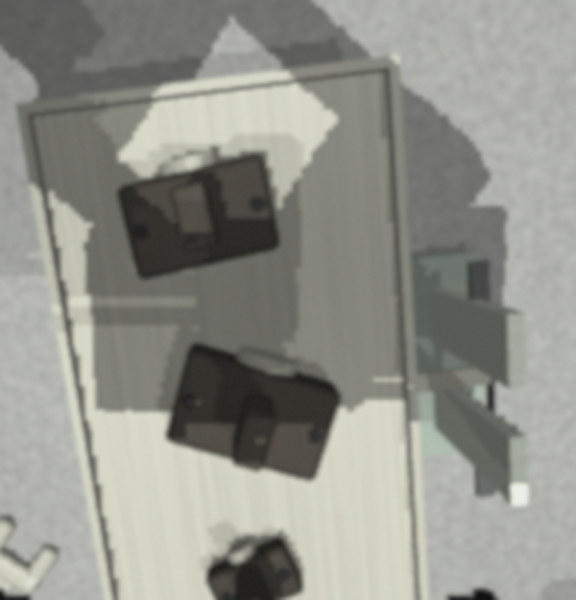

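```bash
cat >> h.py <<'E'
def zoom(im,x0,y0,x1,y1,f,name,g=10):
    o=cv2.resize(im[y0:y1,x0:x1],None,fx=f,fy=f,interpolation=cv2.INTER_CUBIC).copy()
    for x in range((x0//g+1)*g,x1,g):
        cv2.putText(o,str(x),(int((x-x0)*f)-8,8),0,.33,(255,0,0)); o[:, int((x-x0)*f)]=o[:, int((x-x0)*f)]//2+np.array([127,0,0],np.uint8)//1
    for y in range((y0//g+1)*g,y1,g):
        cv2.putText(o,str(y),(0,int((y-y0)*f)+3),0,.33,(255,0,0)); o[int((y-y0)*f)]=o[int((y-y0)*f)]//2+np.array([127,0,0],np.uint8)//1
    save(name,o)
E
python3 - <<'E'
from h import *
im=np.load('wrist2.npy'); im=np.clip(im.astype(float)*1.6+15,0,255).astype(np.uint8)
zoom(im,225,55,385,205,5,'z1.png')
im=np.load('side0.npy'); im=np.clip(im.astype(float)*1.5,0,255).astype(np.uint8)
zoom(im,270,225,370,345,5,'z2.png')
E
```

```text
(no output)
```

View pics/z1.png

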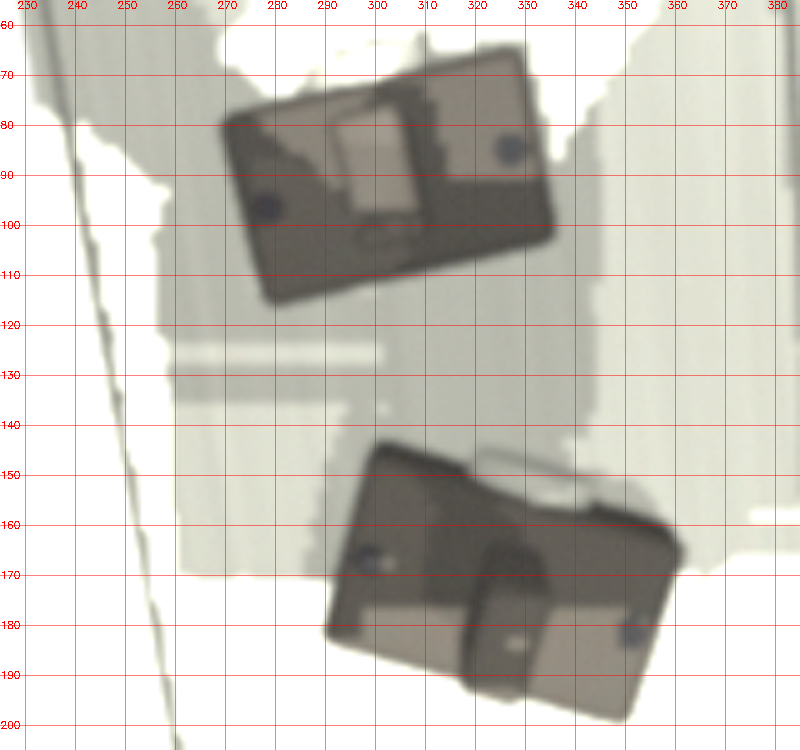

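View pics/z2.png

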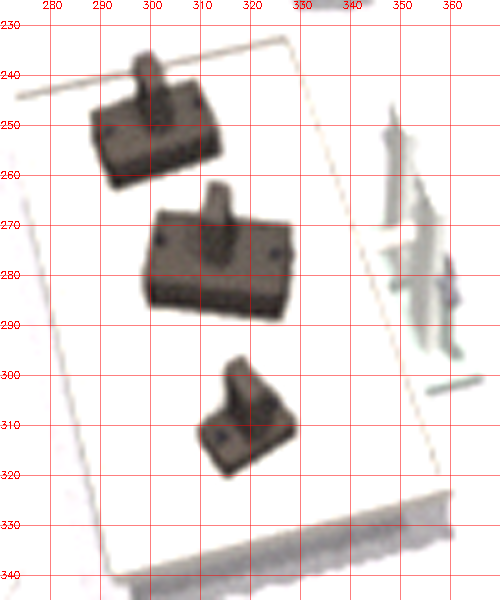

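```bash
cat > fit.py <<'E'
from h import *
from scipy.optimize import least_squares
np.set_printoptions(suppress=True,precision=1)
S={'s':(40,26,17),'m':(50,32,24),'l':(58,36,28),'xl':(66,40,30)}
cw=np.load('wc2.npy',allow_pickle=True).item(); cs=get_calibration('side')
# corner order TL,TR,BR,BL of block top ; lug top centre in side
A=dict(w=[(269.5,79),(329,65),(336,103),(279,115.5)], s=[(288.5,247.5),(309,241),(314,253.5),None], lug=(299.5,236.5))
B=dict(w=[(301,143.5),(361,164),(350,199),(291,182)], s=[(302,268),(328,270),None,(299.5,282)], lug=(313.5,263))
for nm,o in [('A',A),('B',B)]:
    for k,(lx,ly,h) in S.items():
        P=np.array([(-lx/2,ly/2,h),(lx/2,ly/2,h),(lx/2,-ly/2,h),(-lx/2,-ly/2,h)])
        def f(p,views='ws'):
            R=Rn.from_euler('z',p[3]).as_matrix(); r=[]
            for i in range(4):
                q=R@P[i]+p[:3]
                if 'w' in views: r+=list(proj(cw,q)-o['w'][i])
                if 's' in views and o['s'][i] is not None: r+=list(proj(cs,q)-o['s'][i])
            return np.array(r)
        for v in ['w','ws']:
            r=least_squares(f,[480,-140,80,0],args=(v,),x_scale=[10,10,10,.1]); 
            print(nm,k,v,r.x[:3],'yaw %.3f'%r.x[3],'rms %.2f'%np.sqrt(np.mean(r.fun**2)),'sink %.1f'%(110-r.x[2]))
E
python3 fit.py
```

```text
A s w [ 478.9 -121.5  166.5] yaw 0.212 rms 0.81 sink -56.5
A s ws [ 475.9 -121.2   87.1] yaw 0.205 rms 5.16 sink 22.9
A m w [ 476.4 -120.9   97.7] yaw 0.212 rms 0.64 sink 12.3
A m ws [ 475.4 -120.9   69. ] yaw 0.207 rms 1.97 sink 41.0
A l w [ 474.4 -120.5   46.8] yaw 0.212 rms 0.32 sink 63.2
A l ws [ 474.9 -120.6   54.7] yaw 0.209 rms 0.80 sink 55.3
A xl w [ 472.5 -120.1   -2.3] yaw 0.212 rms 0.20 sink 112.3
A xl ws [ 474.4 -120.1   41.5] yaw 0.211 rms 2.85 sink 68.5
B s w [ 494.  -172.   195.6] yaw -0.300 rms 0.85 sink -85.6
B s ws [ 496.  -196.2   85.7] yaw -0.289 rms 7.07 sink 24.3
B m w [ 495.1 -183.8  133.8] yaw -0.300 rms 0.75 sink -23.8
B m ws [ 496.3 -197.3   73. ] yaw -0.292 rms 3.91 sink 37.0
B l w [ 496.  -192.8   88. ] yaw -0.300 rms 0.65 sink 22.0
B l ws [ 496.6 -198.3   63.3] yaw -0.295 rms 1.64 sink 46.7
B xl w [ 496.9 -201.9   44. ] yaw -0.301 rms 0.70 sink 66.0
B xl ws [ 496.9 -199.5   54.7] yaw -0.298 rms 1.08 sink 55.3
```

```bash
python3 - <<'E'
from h import *
im=np.load('wrist0.npy'); im=np.clip(im.astype(float)*1.6+15,0,255).astype(np.uint8)
zoom(im,335,5,485,155,4.5,'z3.png')
im=np.load('side0.npy'); zoom(im,325,232,375,310,9,'z4.png',5)
im=np.load('scene1.npy'); zoom(im,225,130,335,220,7,'z5.png')
E
```

```text
(no output)
```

View pics/z3.png

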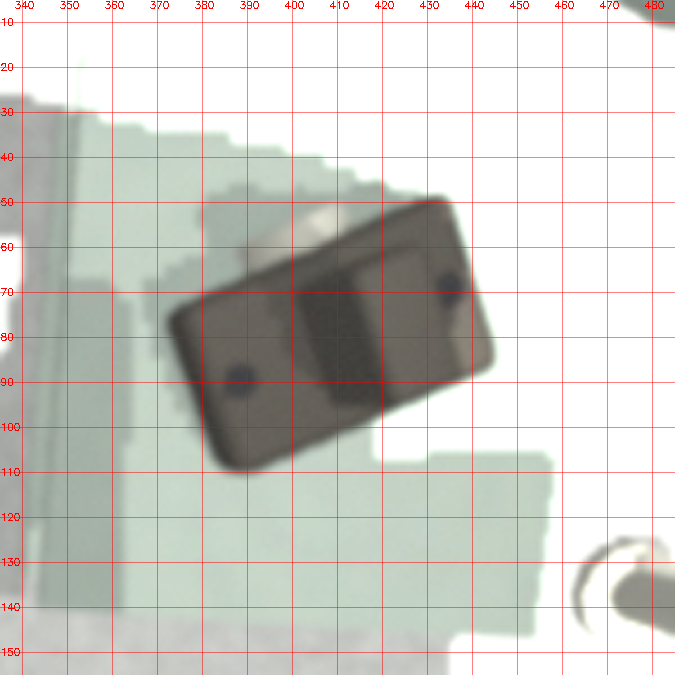

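View pics/z4.png

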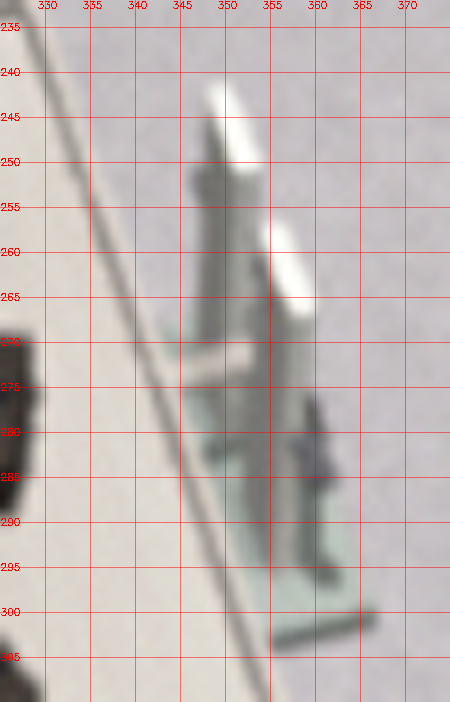

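View pics/z5.png

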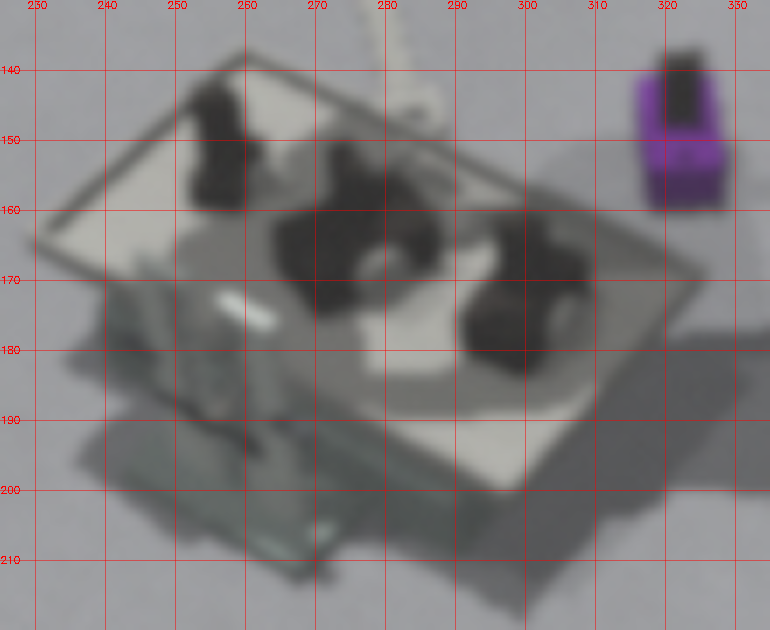

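```bash
python3 - <<'E'
from h import *
from scipy.optimize import least_squares
np.set_printoptions(suppress=True,precision=1)
cs=get_calibration('side');cc=get_calibration('scene');w1=np.load('wc1.npy',allow_pickle=True).item();w2=np.load('wc2.npy',allow_pickle=True).item()
for n,l in [('+x+y',[(cs,(327,232.5)),(cc,(297,200)),(w2,(384.6,27))]),('-x+y',[(cs,(272.5,245)),(cc,(325.5,169)),(w2,(229,44.6))]),('-x-y',[(cs,(292,341)),(cc,(260,138)),(w1,(273,213))]),('+x-y',[(cs,(360,323)),(cc,(230,165)),(w1,(398,199))])]:
    print(n,*tri([ray(c,u) for c,u in l]),'no scene',tri([ray(*l[0]),ray(*l[2])])[0],'no side',tri([ray(*l[1]),ray(*l[2])])[0])
print(w2['eye'],w1['eye'])
# riser casting in wrist0
w0={'K':w1['K'],'eye':np.array([624.217,83.163,384.776]),'attitude':np.array([-17.455,-.042,-.044])}
for k,(lx,ly,h) in {'s':(40,26,17),'m':(50,32,24),'l':(58,36,28),'xl':(66,40,30)}.items():
    P=np.array([(-lx/2,ly/2,h),(lx/2,ly/2,h),(lx/2,-ly/2,h),(-lx/2,-ly/2,h)])
    O=[(371.5,76),(434.5,48),(445.5,86),(384.5,110.5)]
    def f(p): 
        R=Rn.from_euler('z',p[3]).as_matrix(); return np.concatenate([proj(w0,R@P[i]+p[:3])-O[i] for i in range(4)])
    r=least_squares(f,[690,90,68,.4],x_scale=[10,10,10,.1]); print(k,r.x,np.sqrt(np.mean(r.fun**2)))
E
```

```text
+x+y [549.6 -63.7  70.3] [np.float64(1.3579013382918101), np.float64(1.912977611550512), np.float64(1.9865735662671982)] no scene [550.7 -63.1  67.8] no side [550.1 -62.8  72.9]
-x+y [404.3 -78.5  68.1] [np.float64(4.741519140755486), np.float64(3.878908854576382), np.float64(0.8696501527372662)] no scene [405.7 -78.6  65.5] no side [402.7 -77.4  69.8]
-x-y [ 432.4 -334.4   64.8] [np.float64(0.7633772232793822), np.float64(2.4020193310925393), np.float64(1.6830104659611949)] no scene [ 433.4 -335.3   65.1] no side [ 432.7 -333.3   66.5]
+x-y [ 580.  -316.9   66.7] [np.float64(2.4510035609236778), np.float64(3.14117433074227), np.float64(1.2680923030228357)] no scene [ 581.1 -318.    67.2] no side [ 578.7 -316.3   67.2]
[ 489.4 -123.5  436.9] [ 488.5 -201.6  459.9]
s [681.7  91.5 129.3   0.4] 1.5943148450177993
m [695.7  93.5  64.2   0.4] 1.4094304380373495
l [706.3  95.1  15.9   0.4] 1.0542902847434004
xl [717.   96.7 -30.5   0.4] 0.793457428013299
```

Request:
jog_arm:
  increments:
    - [[-5,0,0],[0,0,0],0]
    - [[-20,0,0],[0,0,0],0]
    - [[-45,0,0],[0,0,0],0]
    - [[-75,0,0],[0,0,0],0]
    - [[-95,0,0],[0,0,0],0]
    - [[-105,0,0],[0,0,0],0]
    - [[-110,0,0],[0,0,0],0]
    - [[-110,0,0],[0,0,0],0]
    - [[-110,0,0],[0,0,0],0]
    - [[-110,0,0],[0,0,0],0]

```text
clock: 5.05
ee_pos: [380.8, -206.3, 250.0]
ee_rot: [180.0, -0.0, 0.0]
contact_force: [0.1, -0.3, 0.3]
finger_gap: 87.2
```

```bash
python3 - <<'E'
from h import *
np.set_printoptions(suppress=True,precision=2)
n='wrist'
c=get_calibration(n); im=capture(n); save(n+'3.png',im); np.save(n+'3.npy',im); np.save('wc3.npy',c,allow_pickle=True)
print(c['eye'],c['attitude'])
im=np.clip(im.astype(float)*1.6+15,0,255).astype(np.uint8)
p=proj(c,(476,-122,110)).astype(int); print(p)
zoom(im,p[0]-60,max(0,p[1]-50),p[0]+80,p[1]+70,5.5,'z6.png')
im=np.load('side1.npy');zoom(im,200,200,390,345,4,'z7.png')
E
```

```text
[ 379.88 -123.07  436.78] [-17.47  -0.07  -0.02]
[427  92]
```

View pics/z6.png

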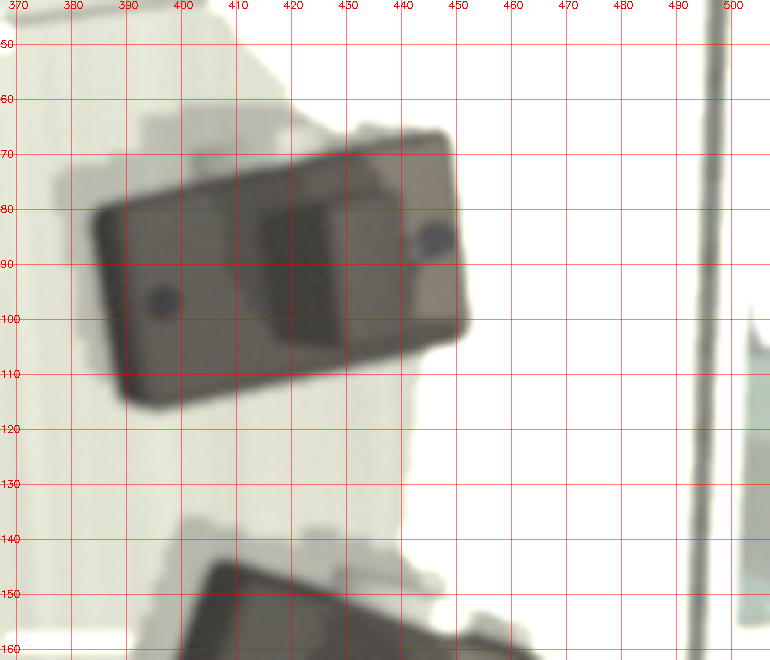

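View pics/wrist3.png

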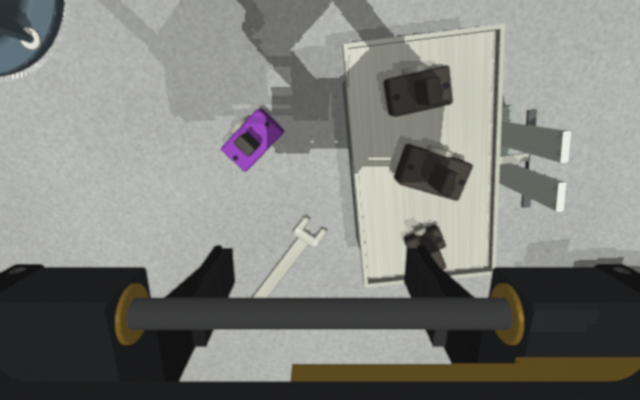

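```bash
python3 - <<'E'
from h import *
np.set_printoptions(suppress=True,precision=1)
cs=get_calibration('side');w3=np.load('wc3.npy',allow_pickle=True).item();w2=np.load('wc2.npy',allow_pickle=True).item();w1=np.load('wc1.npy',allow_pickle=True).item()
for n,a,b in [('hole1',(278.3,97),(397,97)),('hole2',(327,85),(446.5,85.5)),('lug',(300.5,88),(435,90)),('lug right',(307,87),(441.5,88)),('corner BL',(279,115.5),(395,116)),('corner BR',(336,103),(452,104)),('TR',(329,65),(448.5,66)),('rim +x+y',(384.6,27),(504,27)),('rim -x+y',(229,44.6),(345,45))]:
    print(n,*tri([ray(w2,a),ray(w3,b)]))
x=proj(w2,(700,90,0)); 
E
```

```text
hole1 [ 452.2 -125.8   96.6] [np.float64(0.2378299187164612), np.float64(0.23782991871642925)]
hole2 [ 497.1 -115.5   95.8] [np.float64(0.051679136715754345), np.float64(0.05167913671577422)]
lug [ 474.7 -119.3  134.9] [np.float64(0.5239953196029001), np.float64(0.5239953196029425)]
lug right [ 480.  -118.1  134.4] [np.float64(0.1335923506154052), np.float64(0.1335923506154179)]
corner BL [ 452.  -142.7   94.1] [np.float64(0.008792306667184826), np.float64(0.008792306667122432)]
corner BR [ 505.8 -131.7   90.8] [np.float64(0.17850745311869448), np.float64(0.17850745311864824)]
TR [499.  -98.3  90.4] [np.float64(0.15561353934018884), np.float64(0.15561353934022318)]
rim +x+y [550.1 -64.5  79.1] [np.float64(0.30445811882901536), np.float64(0.3044581188290246)]
rim -x+y [404.8 -78.7  73.6] [np.float64(0.03598109241825232), np.float64(0.03598109241822611)]
```

Request:
jog_arm:
  increments:
    - [[10,-8,5],[0,0,-0.04],0]
    - [[30,-26,20],[0,0,-0.1],0]
    - [[60,-53,40],[0,0,-0.18],0]
    - [[82,-74,60],[0,0,-0.215],0]
    - [[92,-83,75],[0,0,-0.215],0]
    - [[94.5,-85.5,85],[0,0,-0.215],0]
    - [[94.5,-85.5,95],[0,0,-0.215],0]
    - [[94.5,-85.5,100],[0,0,-0.215],0]
    - [[94.5,-85.5,100],[0,0,-0.215],0]
    - [[94.5,-85.5,100],[0,0,-0.215],0]

```text
clock: 6.1
ee_pos: [474.4, -121.2, 150.4]
ee_rot: [180.0, -0.0, 12.2]
contact_force: [-0.5, 0.5, 0.0]
finger_gap: 87.0
```

```bash
python3 - <<'E'
from h import *
n='wrist'; im=capture(n); save(n+'4.png',im)
im=capture('side'); zoom(im,250,200,400,320,5,'z8.png')
E
```

```text
(no output)
```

View pics/wrist4.png

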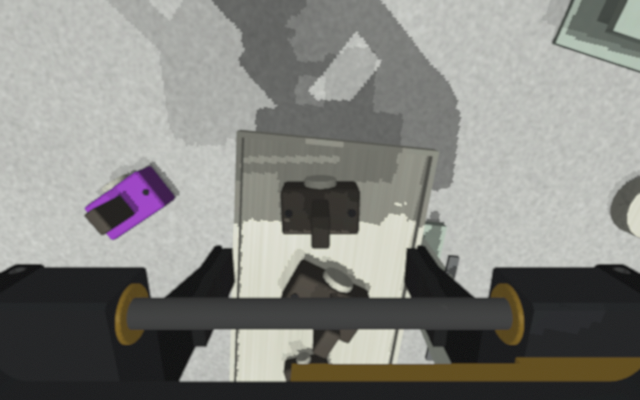

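View pics/z8.png

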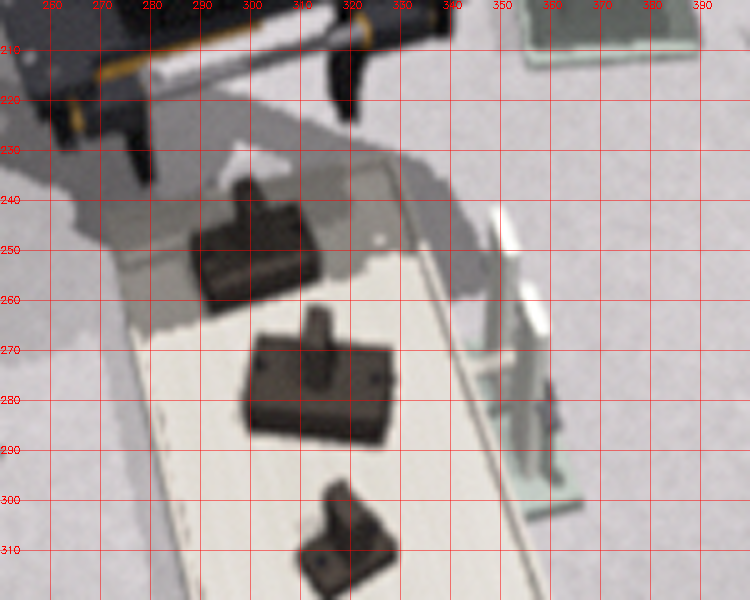

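```bash
python3 - <<'E'
from h import *
np.set_printoptions(suppress=True,precision=1)
s=sense();R=Rm(s['ee_rot'])
cs=get_calibration('side');w=get_calibration('wrist')
for z in (150,134): print(z,proj(cs,(474.5,-121,z)),proj(w,(474.5,-121,z)))
# lug top corners predicted in wrist
Rz=Rm((0,0,12.2))
for z,dx,dy in [(134,-6,11),(134,6,11),(134,6,-11),(134,-6,-11),(95,-29,18),(95,29,18),(95,29,-18),(95,-29,-18)]:
    print(z,proj(w,np.array([474.5,-121,z])+Rz@np.array([dx,dy,0])))
for d in (-43,43): print(proj(cs,s['ee_pos']+R@np.array([d,0,0])))
E
python3 - <<'E'
import cv2
im=cv2.imread('pics/wrist4.png')
cv2.imwrite('pics/z9.png',cv2.resize(im[160:270,260:390],None,fx=6,fy=5))
E
```

```text
150 [298.6 234. ] [319.9 245. ]
134 [299.  238.2] [319.8 234.5]
134 [310.  217.8]
134 [329.6 217.8]
134 [329.3 250.7]
134 [310.3 250.7]
95 [278.8 190.2]
95 [360.4 190.2]
95 [358.7 237. ]
95 [280.5 237.1]
[280.8 239.2]
[316.1 228.6]
```

View pics/z9.png

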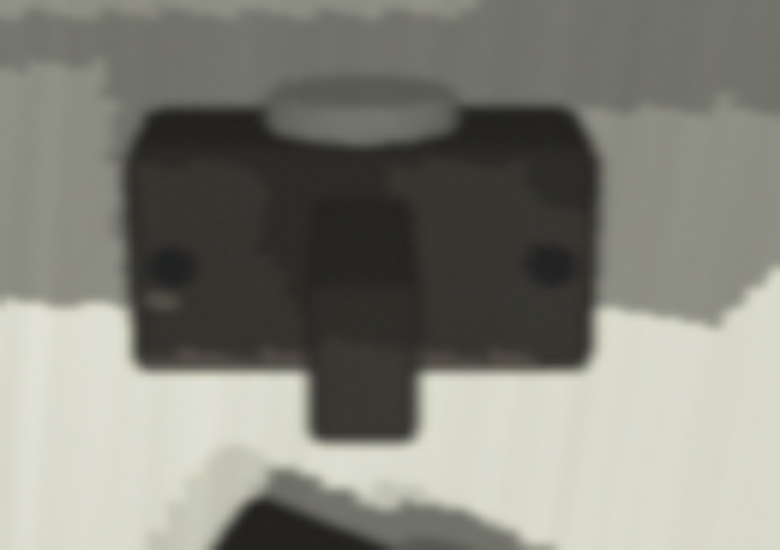

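Request:
jog_arm:
  increments:
    - [[0,-0.5,5],[0,0,0],0]
    - [[0,-1.3,15],[0,0,0],0]
    - [[0,-1.3,26],[0,0,0],0]
    - [[0,-1.3,36],[0,0,0],0]
    - [[0,-1.3,43],[0,0,0],0]
    - [[0,-1.3,47],[0,0,0],0]
    - [[0,-1.3,48],[0,0,0],0]
    - [[0,-1.3,48],[0,0,0],0]
    - [[0,-1.3,48],[0,0,0],0]
    - [[0,-1.3,48],[0,0,0],0.3]
  force: 40

```text
clock: 7.2
ee_pos: [474.5, -119.3, 102.3]
ee_rot: [180.0, -0.0, 12.3]
contact_force: [0.4, 0.2, -1.3]
finger_gap: 83.8
```

Request:
jog_arm:
  increments:
    - [[0,0,0],[0,0,0],1]
    - [[0,0,0],[0,0,0],1]
    - [[0,0,0],[0,0,0],1]
    - [[0,0,0],[0,0,0],1]
    - [[0,0,0],[0,0,0],1]
    - [[0,0,0],[0,0,0],1]
    - [[0,0,0],[0,0,0],1]
    - [[0,0,0],[0,0,0],1]
    - [[0,0,0],[0,0,0],1]
    - [[0,0,0],[0,0,0],1]

```text
clock: 8.2
ee_pos: [474.6, -119.2, 102.0]
ee_rot: [180.0, -0.0, 12.3]
contact_force: [1.0, -0.4, 0.7]
finger_gap: 11.1
```

```bash
python3 - <<'E'
from h import *
im=capture('side'); zoom(im,250,200,400,345,5,'z10.png')
E
```

```text
(no output)
```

View pics/z10.png

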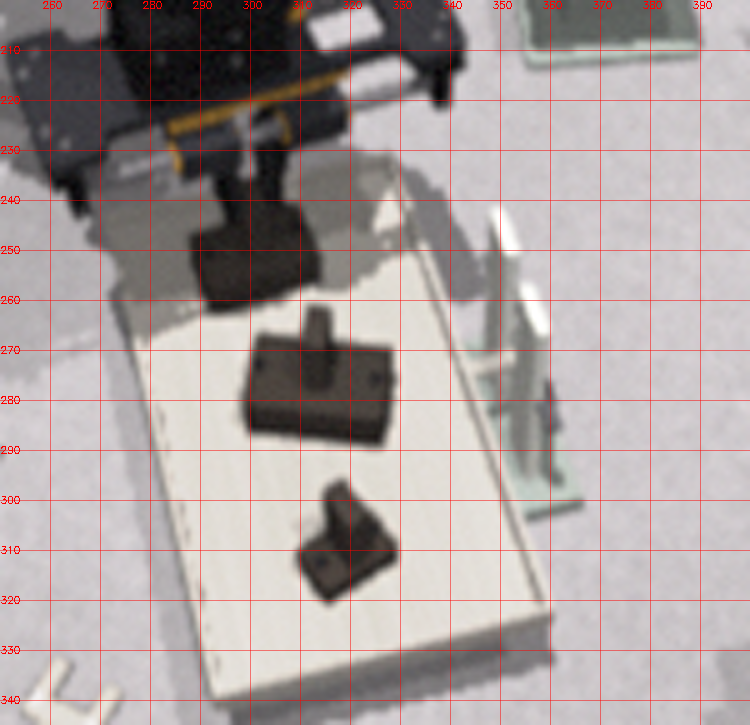

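Request:
jog_arm:
  increments:
    - [[0,0,-2],[0,0,0],1]
    - [[0,0,-4],[0,0,0],1]
    - [[0,0,-6],[0,0,0],1]
    - [[0,0,-8],[0,0,0],1]
    - [[0,0,-10],[0,0,0],1]
    - [[0,0,-12],[0,0,0],1]
    - [[0,0,-14],[0,0,0],1]
    - [[0,0,-16],[0,0,0],1]
    - [[0,0,-18],[0,0,0],1]
    - [[0,0,-20],[0,0,0],1]

```text
clock: 9.25
ee_pos: [473.7, -119.0, 121.9]
ee_rot: [-180.0, 0.1, 12.3]
contact_force: [0.5, 0.6, -5.1]
finger_gap: 11.4
```

Request:
jog_arm:
  increments:
    - [[0,0,-3],[0,0,0],1]
    - [[0,0,-10],[0,0,0],1]
    - [[0,0,-20],[0,0,0],1]
    - [[0,0,-32],[0,0,0],1]
    - [[0,0,-46],[0,0,0],1]
    - [[0,0,-60],[0,0,0],1]
    - [[0,0,-75],[0,0,0],1]
    - [[0,0,-88],[0,0,0],1]
    - [[0,0,-96],[0,0,0],1]
    - [[0,0,-100],[0,0,0],1]

```text
clock: 10.25
ee_pos: [474.5, -119.3, 223.2]
ee_rot: [179.9, -0.1, 12.3]
contact_force: [-0.3, 0.1, -4.9]
finger_gap: 12.0
```

```bash
python3 - <<'E'
from h import *
s=sense();print(s['contact_force'],s['finger_gap'],s['ee_pos'])
im=capture('side'); save('side5.png',im); np.save('side5.npy',im)
im=capture('wrist'); save('wrist5.png',im)
im=capture('scene'); save('scene5.png',im); np.save('scene5.npy',im)
for n in ['side','scene']:
  for t in ['lens','camera']:
    print(n,t,[(np.round(d['rect'],1).tolist(),round(d['score'],2)) for d in finder.find_in(n,t)[:3]])
E
```

```text
[-0.32187432  0.1073808  -4.92060664] 11.988304515632295 [ 474.49494645 -119.33946322  223.16239946]
side lens []
side camera []
scene lens [([413.5, 221.1, 497.5, 321.4], 0.95)]
scene camera [([412.3, 220.8, 493.0, 314.6], 0.79), ([261.5, 282.6, 270.6, 297.3], 0.4)]
```

View pics/side5.png

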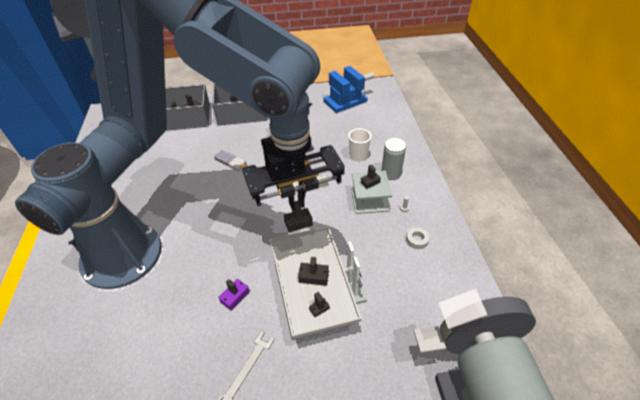

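View pics/wrist5.png

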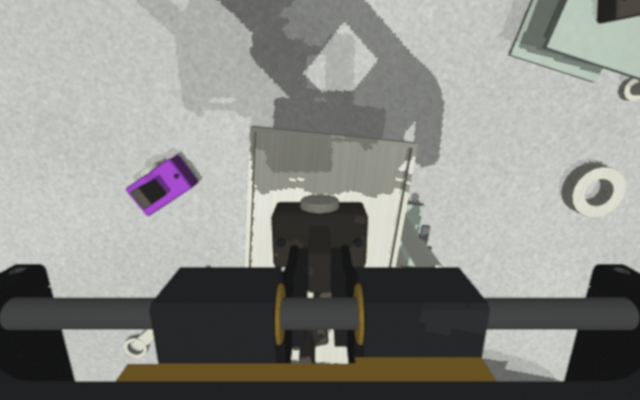

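```bash
python3 - <<'E'
from h import *
im=np.load('side0.npy'); im=np.clip(im.astype(float)*1.3,0,255).astype(np.uint8);zoom(im,262,55,332,165,7,'z11.png')
im=np.load('scene5.npy'); im=np.clip(im.astype(float)*1.3,0,255).astype(np.uint8);zoom(im,405,210,505,325,6,'z12.png')
E
```

```text
(no output)
```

View pics/z11.png

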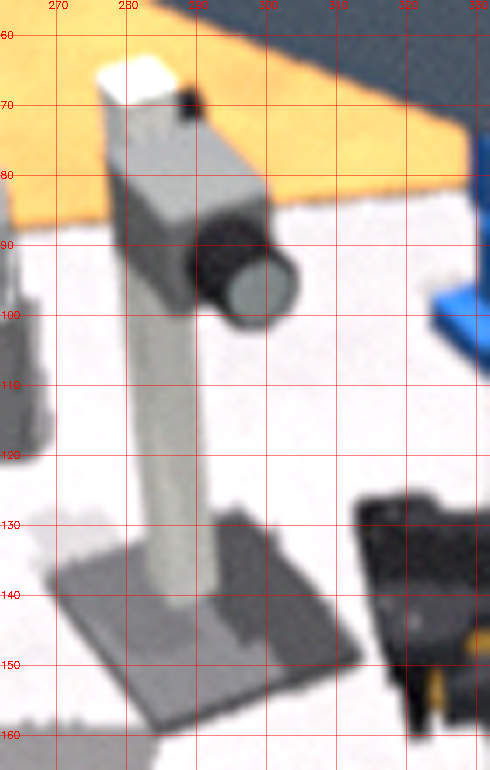

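View pics/z12.png

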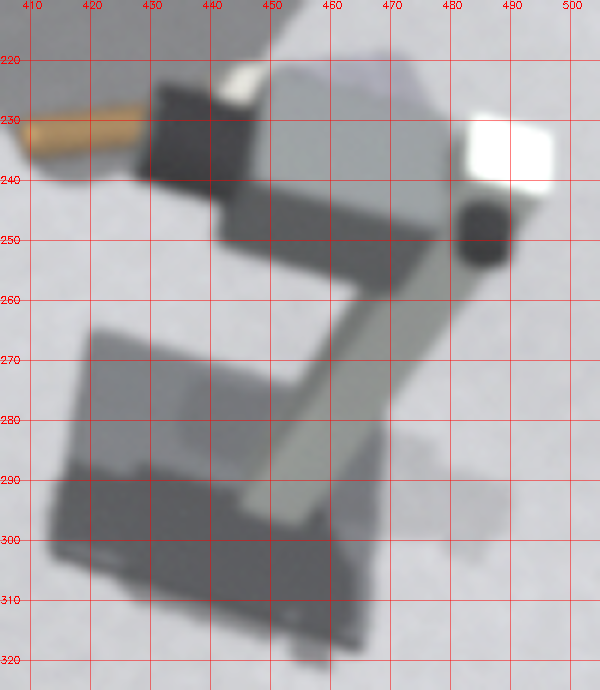

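```bash
python3 - <<'E'
from h import *
np.set_printoptions(suppress=True,precision=2)
cs=get_calibration('side');cc=get_calibration('scene')
for (u,v) in [((299.5,96),(430.5,233)),((299.5,96),(429.5,232))]:
    print('lens',*tri([ray(cs,u),ray(cc,v)]))
for z in (235,240,245): print('lens',z,atz(cs,(299.5,96),z)[:2],atz(cc,(430.5,233),z)[:2])
def ed(c,a,b,z):
    p,q=atz(c,a,z),atz(c,b,z); d=q-p; print(p[:2],q[:2],'len %.1f ang %.2f'%(np.hypot(*d[:2]),np.degrees(np.arctan2(d[1],d[0]))))
for z in (5,10):
    ed(cs,(269,138),(285,159),z); ed(cs,(285,159.5),(314,149),z)
    ed(cc,(420,265),(412.5,302.5),z); ed(cc,(412.5,302.5),(465,319),z)
print('box top z 265')
ed(cs,(278,78),(286.5,87),265);ed(cs,(286.5,87),(300.5,81.5),265)
ed(cc,(447,241),(478,248),265);ed(cc,(453,222),(447,241),265)
E
```

```text
lens [525.89 304.55 240.07] [np.float64(2.044112717106947), np.float64(2.044112717106959)]
lens [525.88 301.95 241.61] [np.float64(1.8084139411680538), np.float64(1.8084139411681948)]
lens 235 [527.9  309.85] [519.86 304.63]
lens 240 [527.34 302.27] [523.51 305.23]
lens 245 [526.78 294.7 ] [527.16 305.82]
[422.26 422.07] [467.67 305.51] len 125.1 ang -68.72
[467.47 303.08] [567.66 339.69] len 106.7 ang 20.07
[461.97 305.57] [567. 344.] len 111.8 ang 20.10
[567. 344.] [520.17 465.44] len 130.1 ang 111.09
[422.43 415.8 ] [467.59 299.88] len 124.4 ang -68.72
[467.38 297.47] [567.02 333.87] len 106.1 ang 20.07
[465.   306.01] [569.44 344.23] len 111.2 ang 20.10
[569.44 344.23] [522.88 464.98] len 129.4 ang 111.09
box top z 265
[472.82 366.67] [493.12 315.2 ] len 55.3 ang -68.48
[493.12 315.2 ] [535.31 336.92] len 47.5 ang 27.24
[537.18 343.21] [511.83 398.45] len 60.8 ang 114.65
[486.76 331.22] [537.18 343.21] len 51.8 ang 13.38
```

Request:
jog_arm:
  increments:
    - [[3,-6,-2],[0,0,0],1]
    - [[12,-22,-7],[0,0,-0.02],1]
    - [[27,-48,-14],[0,0,-0.04],1]
    - [[44,-78,-22],[0,0,-0.06],1]
    - [[61,-108,-29],[0,0,-0.08],1]
    - [[78,-138,-34],[0,0,-0.1],1]
    - [[94,-167,-39],[0,0,-0.12],1]
    - [[107,-191,-39],[0,0,-0.141],1]
    - [[114,-204,-39],[0,0,-0.141],1]
    - [[116,-208,-39],[0,0,-0.141],1]
  force: 45

```text
clock: 11.6
ee_pos: [543.0, 110.3, 260.5]
ee_rot: [-180.0, 0.0, 20.5]
contact_force: [-0.3, -1.1, -5.4]
finger_gap: 11.3
```

```bash
python3 - <<'E'
from h import *
n='wrist'
c=get_calibration(n); im=capture(n); save('wrist6.png',im); np.save('wrist6.npy',im); np.save('wc6.npy',c,allow_pickle=True)
print(sense()['ee_pos'],sense()['finger_gap'],c['eye'],c['attitude'],proj(c,(525,302,240)))
for t in ['lens','camera']: print([(np.round(d['rect'],1).tolist(),round(d['score'],2)) for d in finder.find_in(n,t)[:3]])
im=capture('side'); save('side6.png',im); np.save('side6.npy',im)
E
```

```text
[542.90979434 109.81483292 260.47253202] 10.909504872247346 [513.37416263 188.15011541 447.34673727] [-1.74500504e+01  1.42962557e-02  2.04612827e+01] [ 426.20069156 -132.64170654]
[([270.4, 196.1, 368.6, 289.7], 0.63)]
[([498.4, 149.6, 620.2, 224.2], 0.38)]
```

View pics/wrist6.png

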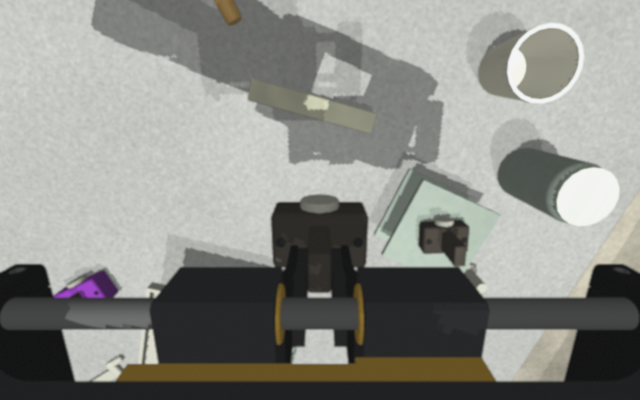

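View pics/side6.png

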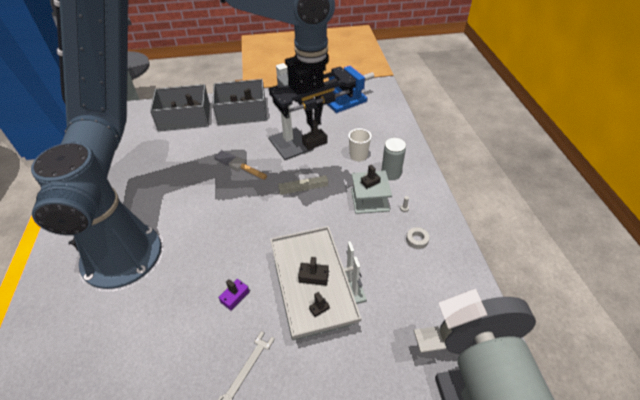

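Request:
jog_arm:
  increments:
    - [[2,-3,0],[0,0,0],1]
    - [[8,-10,0],[0,0,0],1]
    - [[17,-22,-1],[0,0,0],1]
    - [[27,-35,-1],[0,0,0],1]
    - [[36,-46,-1],[0,0,0],1]
    - [[44,-55,-1],[0,0,0],1]
    - [[48,-61,-1],[0,0,0],1]
    - [[50,-63.5,-1],[0,0,0],1]
    - [[50.4,-64,-1],[0,0,0],1]
    - [[50.4,-64,-1],[0,0,0],1]

```text
clock: 12.8
ee_pos: [567.9, 186.0, 261.8]
ee_rot: [180.0, 0.0, 20.4]
contact_force: [-0.2, 0.3, -5.3]
finger_gap: 11.2
```

```bash
python3 - <<'E'
from h import *
np.set_printoptions(suppress=True,precision=1)
s=sense();print(s['ee_pos'],s['ee_rot'],s['finger_gap'])
im=capture('scene'); np.save('scene7.npy',im);zoom(im,360,170,500,310,5,'z13.png')
im=capture('side'); np.save('side7.npy',im);zoom(im,255,55,355,165,6,'z14.png')
E
```

```text
[567.9 186.  261.8] [180.    0.   20.4] 11.211379670417271
```

View pics/z13.png

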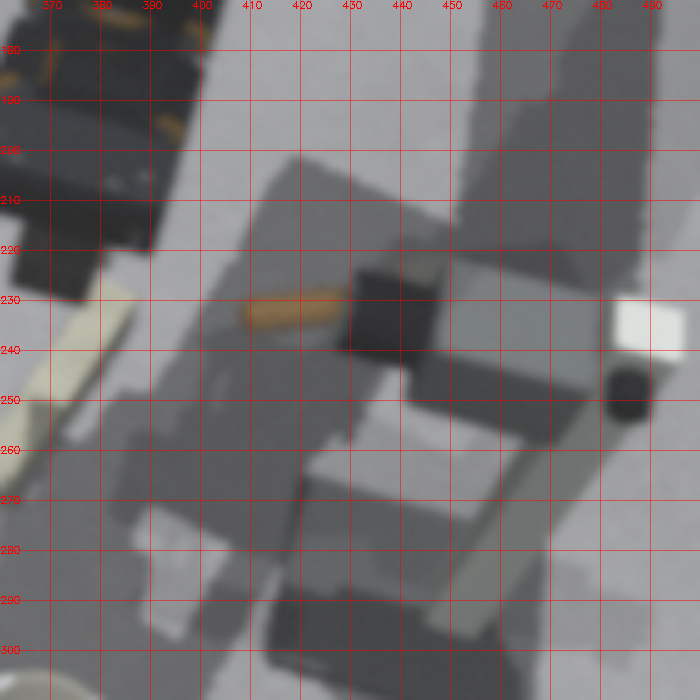

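View pics/z14.png

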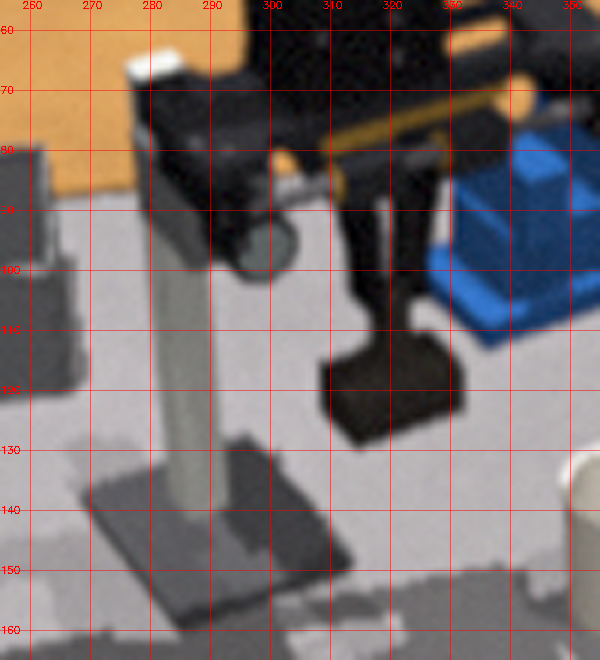

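```bash
python3 - <<'E'
from h import *
np.set_printoptions(suppress=True,precision=1)
cs=get_calibration('side');cc=get_calibration('scene')
R=Rm((0,0,20.4)); o=np.array([568,186.3,225.8])
for n,q in [('lb',(-29,-18,0)),('rb',(29,-18,0)),('lt',(-29,-18,28)),('rt',(29,-18,28)),('lbk',(-29,18,28)),('rbk',(29,18,28)),('pad',(0,23,14))]:
    p=R@np.array(q)+o; print(n,p,proj(cs,p),proj(cc,p))
o=np.load('side7.npy'); o=np.clip(o.astype(float)*3,0,255).astype(np.uint8); zoom(o,300,80,340,140,12,'z15.png',5)
E
```

```text
lb [547.1 159.3 225.8] [313.  130.1] [367.3 208.2]
rb [601.5 179.5 225.8] [332.  123.4] [360.6 228.2]
lt [547.1 159.3 253.8] [312.7 121.5] [368.7 200.7]
rt [601.5 179.5 253.8] [332.1 114.8] [362. 221.]
lbk [534.5 193.1 253.8] [306.4 114.3] [384.5 205.1]
rbk [588.9 213.3 253.8] [325.5 107.9] [378.4 225.8]
pad [560.  207.9 239.8] [315.3 114.4] [382.8 219.5]
```

View pics/z15.png

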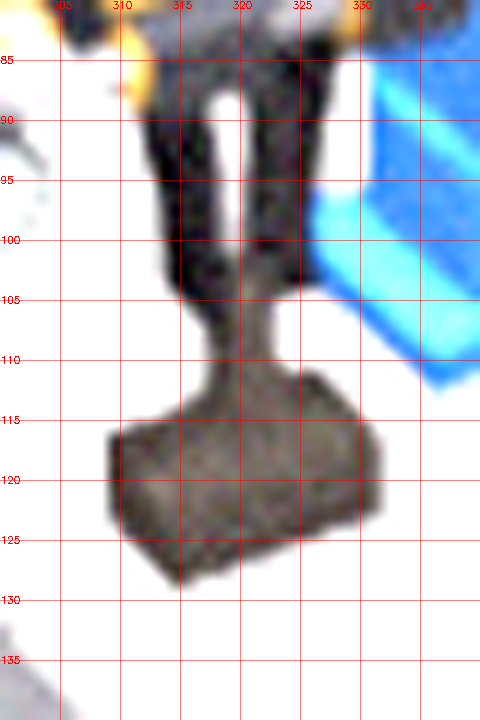

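```bash
python3 - <<'E'
from h import *
s=sense();print(s['clock'],s['dq'].round(2),s['finger_gap'],s['contact_force'].round(1))
print(sign_off())
E
```

```text
12.9 [-0.13 -0.17 -0.13  0.   -0.11  0.06] 11.23199908073821 [-0.  -0.4 -5.1]
the job is handed in; nothing more can be done
None
```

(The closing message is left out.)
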